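# Load an extruder barrel into its filling stand and latch it

## Task

Pick up the clay extruder barrel that has a flange round its foot (not the plain tube) and slide it sideways, upright, into the slotted plate of the filling stand until it is fully home at the end of the slot, with its flange beneath the plate. Then swing the stand's lever across the mouth of the slot, behind the barrel, into its notch between the two brass ridges, and let go. Leave everything else on the table where it is.

Things in the scene. Friction and masses are not known exactly. Their poses are not given: they have to be found in the camera images.
- barrel: the extruder barrel to load: bare aluminium, standing upright on its flange; flange 64 mm diameter and 6 mm thick at the foot, above it a round body 40 mm diameter up to the top, 100 mm above the foot, with a dark bore in its top; 0.18 to 0.35 kg. Origin: centre of the underside of the flange, z up its axis.
- stand: filling stand fixed to the table, turned about the vertical. Grey base slab, local x -115 to +100 mm, y -83 to +73 mm, top 12 mm above the table, carrying a steel plate (x -30 to +85 mm) with a slot along x at y = 0. The slot's mouth faces the stand's -x; the barrel slides in along +x. Origin: on the table, near the base's centre.
- slot_mouth (a point): centre of the slot's mouth, local (-30, 0, 32) mm of the stand, on the plate's top. Plate underside 24 mm, top 32 mm above the table. Slot 44 mm wide, about 60 mm at the mouth. The flange's channel beneath is 74 mm wide, 12 mm high. Before the mouth (local x -115 to -30 mm) the base is bare; a barrel can be set down there, axis at x = -75 mm.
- seat (a point): point on the top face of the stand's base (12 mm above the table), at local (20, 0, 12) mm of the stand: where the barrel's origin is when fully home. Axes as the stand's: +x is the sliding-in direction.
- latch (a joint): angle of the stand's lever about its vertical pivot, rad, range -0.6 to 1.8. At 0 the lever points along the stand's -x (slot open); it grows anticlockwise seen from above; at 1.571 it points along the stand's -y, across the mouth behind the barrel, in its notch. Starts between -0.45 and -0.15; stays where left (0.5 N at the knob). Its arm is a bar 10 mm wide, 37 to 46 mm above the table.
- notch (a point): middle of the lever's notch: between two brass ridges, 30 mm long, 13 mm apart, 2 mm high, on the plate's top, at local (-12, -47, 32) mm of the stand. A spring pin under the lever clicks in at 1.571 rad; it takes about 3 to 5 N at the knob to push over the first ridge (about 1.50 rad), and past the second (about 1.64) it would leave the notch again or press on the barrel.
- latch_knob (a point): centre of the grip on the lever's free end, 122 mm from the pivot: an upright black round grip, 18 mm diameter, from 60 to 105 mm above the table; this point is on its axis 90 mm above the table. It can be pinched from above or pushed sideways.
- latch_pivot (a point): point on the lever's vertical pivot axis, 90 mm above the table, at local (-12, 62, 90) mm of the stand.
- tube: plain aluminium tube, 40 mm diameter, 100 mm tall, upright, WITHOUT a flange: a bystander, not the part to load. Origin: centre of its underside.
- mug: clay mug, 80 mm wide, 95 mm tall, bystander. Origin: centre of its underside.
- rolling_pin: wooden rolling pin lying down, 48 mm thick, 340 mm long along its x axis, bystander. Origin: under its middle.
- water_pot: black plastic pot, 80 mm wide, 85 mm tall, bystander. Origin: centre of its underside.
- wood_knife: flat wooden modelling knife lying down, 160 mm long along its x axis, bystander. Origin: under its middle.
- brush: brush lying down, 180 mm long along its x axis, bystander. Origin: under its middle.
- stamp: small turned wooden stamp, 34 mm wide, 52 mm tall, upright, bystander. Origin: centre of its underside.
There are look-alikes about, which are no part of the job. Leave any orange or red look-alike of the barrel alone.

How it is judged (in metres and radians):
On the way, in this order (a step that is already met when the one before it is completed fails the run):
1. the barrel is fully home in the slot, upright, its flange beneath the plate (x of barrel in the frame of seat between -0.006 and 0.005 m and y of barrel in the frame of seat between -0.005 and 0.005 m and z of barrel in the frame of seat between -0.004 and 0.007 m and angle between barrel's own z axis and vertical below 0.09 rad), for 0.2 s.
2. the lever is in its notch with the barrel home (all of step 1 and value of joint latch between 1.511 and 1.631 rad), for 0.2 s.
At the end, for the whole second after the job is handed in: The barrel's origin is within 6 mm of the seat along the slot (no more than 5 mm past it), within 5 mm across it and at most 7 mm above it, the barrel is within 0.09 rad of upright; the lever stands within 0.06 rad of 1.571 (in its notch); both are at rest (all of step 2 and linear speed of barrel below 0.02 m/s and velocity of joint latch between -0.05 and 0.05 rad/s); the robot touches nothing.
It fails at once if one of the bystanders is moved more than 30 mm (distance of any of tube, mug, rolling_pin, water_pot, wood_knife, brush, stamp from where it was at the start of the episode above 0.03 m).
It also fails if it takes over 64 s, if anything falls off the work surface, if the arm or the gripper's body presses on something with over 40 N, if the wrist force passes 120 N, or if a joint passes its speed limit or range.

## Robot

A 6-joint arm with a two-finger parallel gripper is mounted at the origin on the work surface. World frame = base frame: x ahead of the robot, y to its left, z up, the work surface at z = 0. Lengths are in m, angles in degrees, forces in N, time in s.
With the tool pointing down it reaches from about 0.35 to 0.775 m from the base axis. Payload 7.3 kg.
Tool frame: the origin (TCP) lies midway between the tips of the shut fingers; the grasp point (between the pads) lies arm.grip_point_offset behind it (arm.grip_point_offset is the distance from the TCP to the grasp point, in m); z points along the fingers, y is the line along which they close (so a half turn about z gives the same grasp; the last joint's range is limited). The gripper opens to 92 mm and grips with 3 to 60 N. Pads are 19 mm wide; open, the fingers measure 130 mm over their backs; the gripper's body (75 mm by 190 mm) begins 47 mm behind the grasp point.
Start: joints at [-72.135, 19.595, 87.324, -0, 73.075, -8.365], TCP at [0.232, -0.471, 0.227] pointing down, gripper open.
Joint ranges: [-145.02, 145.02], [-44.19, 115.74], [2.07, 154.8], [-57.11, 237.11], [16.16, 152.29], [-177.93, 177.93]. Speed limits (degrees/s): [147.25, 147.25, 180, 180, 180, 180].

## Interface

Orientations are given as [roll, pitch, yaw] about the fixed x, y, z axes, in that order (R = Rz(yaw) Ry(pitch) Rx(roll)).
In Python, from rig import status, imaging, arm, spotter gives the robot as it stands.
- The arm moves only by the tool arm_command, never from a script. Its argument "series" is a list of rows, each an object with "delta_pos": the shift along the world's x, y, z in cm, a list of three; "rot": the turn, a rotation vector about the world's x, y, z in rad, a list of three; "fingers": the opening, from 0 (shut) to 1 (fully open). In form: [{"delta_pos": [x, y, z], "rot": [rx, ry, rz], "fingers": fingers}, ...]. A call has exactly 8 rows; each row is the pose to reach, as a shift and turn from the pose commanded when the call began; what a row does not reach only later rows make up. A row lasts 1/12 s, in which the tool goes at most 41.7 mm and 7.16 degrees, less where a joint would pass 70% of its speed; a pose out of reach is approached as far as the arm can. A call with a gripper value outside its range is refused whole. The fingers move at their own pace and stop on an object; the grip force is fixed at half the most. Time passes only in rows, so rows that repeat a pose let the fingers close, or fill a call up. It gives the time, the measured TCP pose, the force, the opening and the grip force at its end, in the units of the state.
- status.read_state(): the state, without advancing time (a new reading comes with each control period).
- imaging.grab_frame(name): name is "scene" or "top"; returns (picture, depth): 384x512x3 uint8, red, green, blue; 384x512 float32, m along the optical axis (not along the pixel's ray), 0 where there is no reading.
- imaging.camera_model(name): a dict with "K" (3x3 intrinsics, pixels), "k1" (the pictures are not rectified: a ray, as slopes to the right and down, at radius r is drawn at 1 + k1 r^2 times it, then the intrinsics apply), "R" (3x3) and "t" (3): a world point X has camera coordinates R X + t. Camera axes: x right, y down, z forward; pixel columns grow to the right and rows downward; lengths in m; the calibration is good to about 2 mm. A picture is of the moment at which its call begins. camera_model takes no time and is no camera call.
- arm.finish_job(): hands the job in; it is judged then, once.
Trained networks look in the newest picture that a camera, given by its name, has taken for a name from the list of things; names that differ only in an ending like _2 or _b are one class to them, and where a whole thing is asked for, a point or a joint stands for the part that bears it (a point fixed in the world has none). Each returns a list of dicts, best first, with "confidence" (0 to 1); they miss things now and then, are a little off and sometimes report something else, mostly with a low value. They report only what shows in the picture. A call takes as long as a camera call. They do not tell look-alikes from the thing itself.
- spotter.boxes_of(query, camera): "box" ([centre column, centre row, width, height] in pixels, round what is visible of it).
- spotter.cut_out(query, camera): "pixels" (384x512 bool, what is visible of it) and "box" ([centre column, centre row, width, height] in pixels, round what is visible of it).
The state is a dict: "t": time; "joint_positions": joint angles; "dq": joint speeds; "joint_efforts": joint torques, N m; "eef_pos": TCP position; "eef_rot": TCP orientation; "ft_force": force on the tool from outside, world axes, zero at the start; "ft_torque": the same for the moment, N m; "width": opening from 0.0 (shut) to 1.0 (fully open); "finger_force": force on a finger pad.
Only numpy, scipy, OpenCV 4.12 (cv2) and the standard library are available. Lean on these libraries where they do the work, as an engineer would, in place of code of your own. Each camera call takes 0.05 s, during which the arm holds its last target. There are 200 camera calls.

## Working session

There is one attempt and no reset: what is moved stays moved. The work goes in short steps, Python scripts to look and compute and a tool call to move; the robot and the scene stay as the last step left them, time stands still between calls to the robot, and variables do not carry over. Pictures are saved under pics/ and viewed, at most 10 in all, crops included, and the job is handed in when it is done.

Besides the shell and the picture viewer there is one more tool, called after ">>>" as name(argument=value, ...), one argument or row to a line, values as JSON. arm_command: Moves the arm, as the interface text tells. Its arguments: {"type":"object","properties":{"series":{"type":"array","items":{"type":"object","properties":{"delta_pos":{"type":"array","items":{"type":"number"}},"rot":{"type":"array","items":{"type":"number"}},"fingers":{"type":"number"}}}}},"required":["series"]}

```bash
ls; mkdir -p pics; cat > h.py <<'E'
import numpy as np, cv2
from rig import status, imaging, arm, spotter
def world(cam,depth,uv):
    m=imaging.camera_model(cam);K,R,t=map(np.array,(m["K"],m["R"],m["t"]));uv=np.atleast_2d(uv).astype(int)
    d=depth[uv[:,1],uv[:,0]]
    p=cv2.undistortPoints(uv.astype(np.float64)[:,None],K,np.array([m["k1"],0,0,0.]))[:,0]
    return (np.c_[p*d[:,None],d]-t)@R
def cloud(cam,depth):
    v,u=np.mgrid[:384,:512]
    return world(cam,depth,np.c_[u.ravel(),v.ravel()]).reshape(384,512,3)
E
python3 - <<'E'
from h import *
for c in("scene","top"):
    p,d=imaging.grab_frame(c);cv2.imwrite(f"pics/{c}0.png",cv2.resize(p[...,::-1],(800,600),interpolation=cv2.INTER_CUBIC));np.savez(f"{c}0.npz",p=p,d=d)
    for q in("barrel","stand","tube","latch_knob"):
        for r in spotter.boxes_of(q,c)[:4]:
            b=r["box"];print(c,q,np.round(b),round(r["confidence"],2))
print(arm.grip_point_offset,status.read_state())
E
```

```text
pics
scene barrel [382. 287.  33.  38.] 0.75
scene barrel [395. 210.  30.  36.] 0.68
scene barrel [358. 245.  24.  40.] 0.59
scene stand [185. 216.  86.  64.] 0.61
scene tube [298. 201.  18.  35.] 0.93
scene latch_knob [194. 232.  39.  28.] 0.87
top barrel [153. 136.  23.  28.] 0.8
top barrel [137. 206.  21.  19.] 0.67
top barrel [173. 169.  20.  21.] 0.55
top stand [309. 182.  62.  67.] 0.78
top tube [219. 203.  13.  17.] 0.43
top latch_knob [294. 159.  36.  28.] 0.74
0.0188 {'t': 0.5, 'joint_positions': array([-7.21355255e+01,  1.95975632e+01,  8.73261892e+01, -6.28061665e-04,
        7.30755762e+01, -8.36494686e+00]), 'dq': array([-0.00522689, -0.12568266, -0.0929149 ,  0.03039927,  0.03548981,
        0.04787296]), 'joint_efforts': array([-1.21804191e-03, -4.30816162e+01, -2.44312173e+01,  7.17430632e-02,
        4.88910195e-02, -2.71256050e-05]), 'eef_pos': array([ 0.23205189, -0.47093402,  0.22670837]), 'eef_rot': array([1.79999423e+02, 6.92148384e-04, 2.62296041e+01]), 'ft_force': array([ 0.28015484, -0.75219109,  0.74167538]), 'ft_torque': array([-0.00219652, -0.00572396, -0.01182092]), 'finger_force': 0.0, 'width': 0.9982790407165565}
```

View pics/scene0.png

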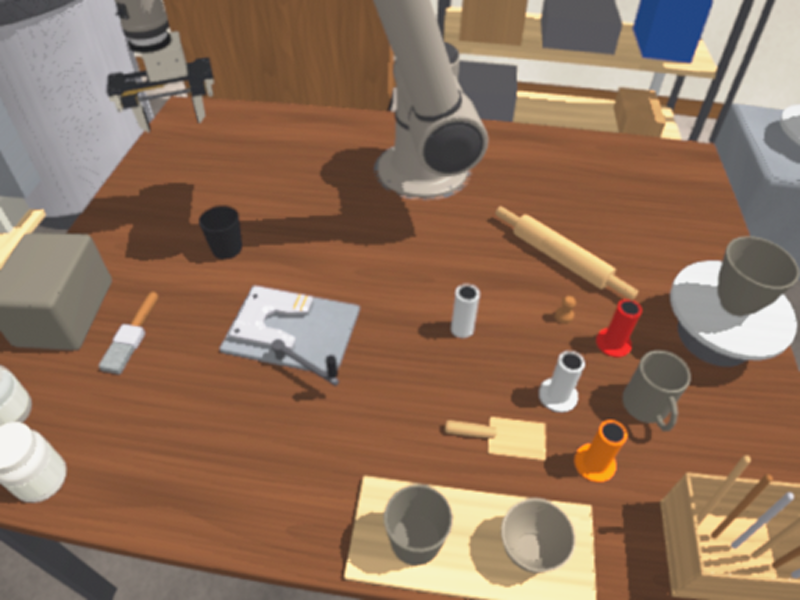

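View pics/top0.png

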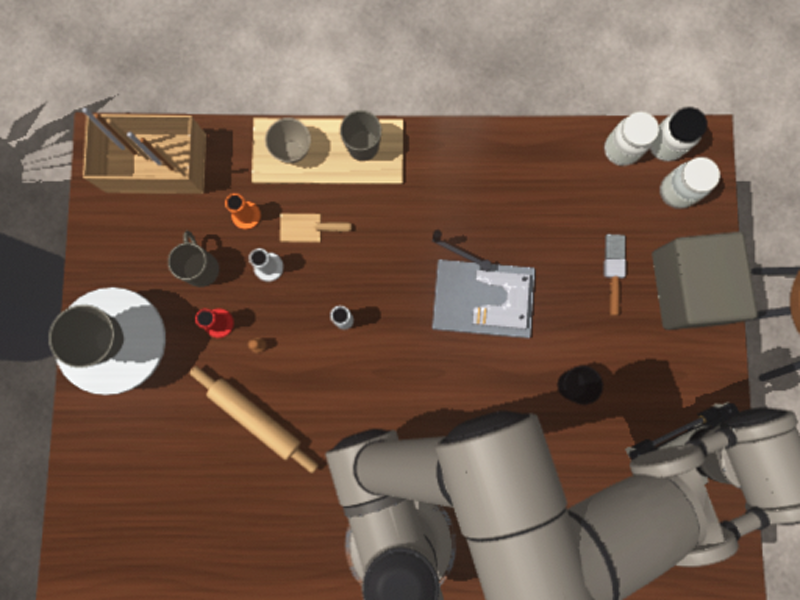

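Candidates (native scene pixels): the bare flanged aluminium barrel (358,245), the red look-alike (395,210), the orange look-alike (382,287) and the plain tube (298,201). The description picks (358,245). The stand is at (185,216), with its slot mouth facing world +y and the lever on its far side.

```bash
python3 - <<'E'
from h import *
from scipy.optimize import least_squares
C={}
for c in("scene","top"):
    f=np.load(f"{c}0.npz");C[c]=(f["p"],cloud(c,f["d"]),f["d"])
p=C["scene"][0];cv2.imwrite("pics/crop1.png",cv2.resize(p[205:285,320:430,::-1],(770,560),interpolation=cv2.INTER_CUBIC))
def near(c,uv,r):
    P=C[c][1];v,u=np.mgrid[:384,:512];m=(abs(u-uv[0])<r)&(abs(v-uv[1])<r)&(C[c][2]>0);return P[m]
for n,s,t in(("barrel",(358,245),(171,169)),("tube",(298,201),(219,203))):
    for c,uv in(("scene",s),("top",t)):
        P=near(c,uv,22 if n=="barrel" else 18);
        cen=np.median(P[P[:,2]>.03],0)[:2];P=P[np.hypot(*(P[:,:2]-cen).T)<.05]
        B=P[(P[:,2]>.02)&(P[:,2]<.092)]
        r=least_squares(lambda q:np.hypot(*(B[:,:2]-q).T)-.02,cen,loss="soft_l1",f_scale=.002)
        T=P[(P[:,2]>.095)];print(n,c,r.x.round(4),len(B),"top",(T.min(0)+T.max(0))[:2]/2,P[:,2].max().round(4),len(T))
for c,lo,hi in(("scene",(135,175),(240,255)),("top",(270,155),(348,222))):
    P=C[c][1][lo[1]:hi[1],lo[0]:hi[0]].reshape(-1,3);P=P[np.isfinite(P).all(1)]
    A=P[(P[:,2]>.007)&(P[:,2]<.035)];
    for nm,z0,z1 in(("all",.007,.035),("plate",.026,.035)):
        A=P[(P[:,2]>z0)&(P[:,2]<z1)];print(c,nm,len(A),cv2.minAreaRect((A[:,:2]*1000).astype(np.float32)))
    k=P[(P[:,2]>.06)&(P[:,2]<.12)];print("knob",len(k),np.median(k,0),k.min(0),k.max(0)); 
    print(np.histogram(P[:,2],bins=np.arange(-.005,.115,.005)))
E
```

```text
barrel scene [0.5921 0.2973] 262 top [0.5932073 0.2969254] 0.1029 189
barrel top [0.5938 0.2956] 67 top [0.59302445 0.29528453] 0.1064 114
tube scene [0.4731 0.1259] 244 top [0.47660387 0.12516316] 0.1023 130
tube top [0.4742 0.1254] 35 top [0.47290675 0.12517227] 0.1056 111
scene all 2989 ((524.5159912109375, -181.40054321289062), (217.8501739501953, 157.575927734375), 85.6500015258789)
scene plate 1045 ((527.8958129882812, -216.23089599609375), (117.64602661132812, 141.67752075195312), 85.11479949951172)
knob 100 [ 0.65227477 -0.07013084  0.09278345] [ 0.6385868  -0.07985194  0.06253464] [ 0.65586524 -0.06355757  0.10657205]
(array([3327, 1625,  613, 1251,   53,   57,  390,  668,   36,  129,   84,
          1,    2,    5,    7,    9,    9,    9,    7,    9,    8,   33,
          4]), array([-0.005,  0.   ,  0.005,  0.01 ,  0.015,  0.02 ,  0.025,  0.03 ,
        0.035,  0.04 ,  0.045,  0.05 ,  0.055,  0.06 ,  0.065,  0.07 ,
        0.075,  0.08 ,  0.085,  0.09 ,  0.095,  0.1  ,  0.105,  0.11 ]))
top all 2551 ((530.9874877929688, -182.99339294433594), (226.35025024414062, 252.2229461669922), 0.2813180983066559)
top plate 774 ((518.9081420898438, -217.30502319335938), (114.18717956542969, 118.4470443725586), 84.80023193359375)
  return _methods._mean(a, axis=axis, dtype=dtype,
  ret = um.true_divide(
Traceback (most recent call last):
ValueError: zero-size array to reduction operation minimum which has no identity
```

View pics/crop1.png

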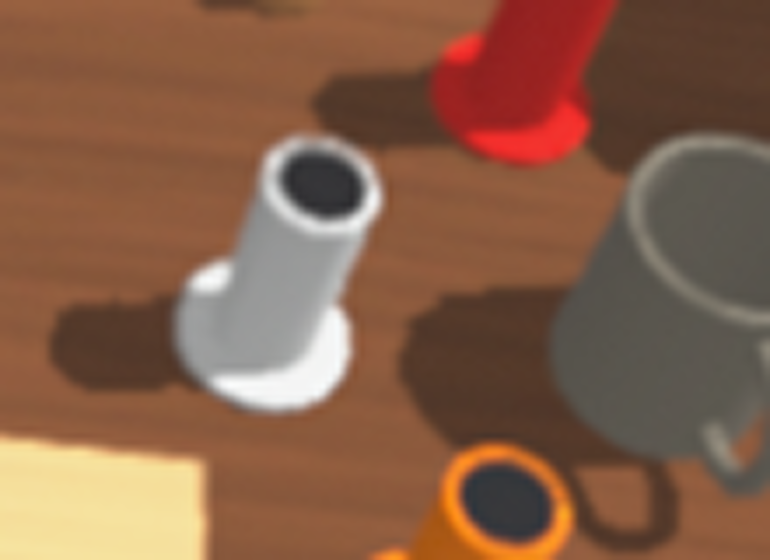

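The crop shows the bare aluminium flanged barrel, native (358,245), clearly apart from the red barrel at top right and the orange one at the bottom. I'm moving towards it.

>>> arm_command(
  series=[
    {"delta_pos":[1.7,3.6,0],"rot":[0,0,0.06],"fingers":1},
    {"delta_pos":[3.4,7.2,0],"rot":[0,0,0.12],"fingers":1},
    {"delta_pos":[5.1,10.8,0],"rot":[0,0,0.18],"fingers":1},
    {"delta_pos":[6.8,14.4,0],"rot":[0,0,0.24],"fingers":1},
    {"delta_pos":[8.5,18.0,0],"rot":[0,0,0.3],"fingers":1},
    {"delta_pos":[10.2,21.6,0],"rot":[0,0,0.36],"fingers":1},
    {"delta_pos":[11.9,25.2,0],"rot":[0,0,0.42],"fingers":1},
    {"delta_pos":[13.6,28.8,0],"rot":[0,0,0.48],"fingers":1},
  ],
)

```text
t: 1.17
eef_pos: [0.3684, -0.1812, 0.227]
eef_rot: [179.9, 0.0, 53.9]
ft_force: [1.0, 0.2, -0.0]
width: 0.997
finger_force: 0.0
```

>>> arm_command(
  series=[
    {"delta_pos":[1.7,3.6,0],"rot":[0,0,0.07],"fingers":1},
    {"delta_pos":[3.4,7.2,0],"rot":[0,0,0.14],"fingers":1},
    {"delta_pos":[5.1,10.8,0],"rot":[0,0,0.21],"fingers":1},
    {"delta_pos":[6.8,14.4,0],"rot":[0,0,0.28],"fingers":1},
    {"delta_pos":[8.5,18.0,0],"rot":[0,0,0.35],"fingers":1},
    {"delta_pos":[10.2,21.6,0],"rot":[0,0,0.42],"fingers":1},
    {"delta_pos":[11.9,25.2,0],"rot":[0,0,0.49],"fingers":1},
    {"delta_pos":[13.6,28.8,0],"rot":[0,0,0.55],"fingers":1},
  ],
)

```text
t: 1.83
eef_pos: [0.5045, 0.1072, 0.2269]
eef_rot: [180.0, 0.0, 85.5]
ft_force: [0.8, -1.2, 0.4]
width: 1.0
finger_force: 0.0
```

```bash
cat > fit.py <<'E'
from h import *
from scipy.optimize import differential_evolution
def H(L):
    x,y=L[:,0],L[:,1];z=np.zeros(len(x))
    z[(x>-.115)&(x<.1)&(y>-.083)&(y<.073)]=.012
    pl=(x>-.03)&(x<.085)&(y>-.068)&(y<.073)
    slot=((abs(y)<.022)&(x<.02))|(np.hypot(x-.02,y)<.022)|((x<-.014)&(abs(y)<.03-(x+.03)*.5))
    amb=((abs(y)>=.021)&(abs(y)<.031)&(x>-.032)&(x<-.012))|(abs(y)>.06)&(abs(y)<.083)&(x>-.03)&(x<.085)
    z[pl&~slot]=.032;return z,amb
for c in("scene","top"):
    f=np.load(f"{c}0.npz");P=cloud(c,f["d"]).reshape(-1,3)
    P=P[(f["d"].ravel()>0)&(np.hypot(P[:,0]-.525,P[:,1]+.185)<.16)&(P[:,2]<.036)&(P[:,2]>-.01)]
    def cost(q):
        a=q[2];R=np.array([[np.cos(a),-np.sin(a)],[np.sin(a),np.cos(a)]]);z,amb=H((P[:,:2]-q[:2])@R)
        return (np.minimum(abs(P[:,2]-q[3]-z),.01)*~amb).mean()
    r=differential_evolution(cost,[(.51,.55),(-.21,-.17),(-1.73,-1.58),(-.003,.006)],seed=1,popsize=15,maxiter=60,polish=False)
    print(c,r.x.round(4),np.degrees(r.x[2]),r.fun)
E
python3 fit.py; python3 -c "
from h import *
s=status.read_state();print(s['eef_pos'],s['eef_rot'],s['t'])"
```

```text
scene [ 5.1840e-01 -1.8960e-01 -1.6712e+00 -8.0000e-04] -95.75308479723492 0.0015847450623220113
top [ 5.2780e-01 -1.9090e-01 -1.6574e+00 -2.0000e-04] -94.9615177600441 0.002238752193867227
[0.5045085  0.10720405 0.22689123] [1.79969380e+02 2.20324379e-03 8.54640853e+01] 1.8333
```

>>> arm_command(
  series=[
    {"delta_pos":[1.6,3.5,0],"rot":[0,0,0],"fingers":1},
    {"delta_pos":[3.3,7.0,0],"rot":[0,0,0],"fingers":1},
    {"delta_pos":[4.9,10.5,0],"rot":[0,0,0],"fingers":1},
    {"delta_pos":[6.6,14.0,0],"rot":[0,0,0],"fingers":1},
    {"delta_pos":[8.0,17.0,0],"rot":[0,0,0],"fingers":1},
    {"delta_pos":[8.85,18.9,0],"rot":[0,0,0],"fingers":1},
    {"delta_pos":[8.85,18.9,-3],"rot":[0,0,0],"fingers":1},
    {"delta_pos":[8.85,18.9,-6],"rot":[0,0,0],"fingers":1},
  ],
)

```text
t: 2.5
eef_pos: [0.5938, 0.2961, 0.1672]
eef_rot: [179.7, -0.1, 85.4]
ft_force: [-1.2, -1.0, -0.9]
width: 1.001
finger_force: 0.0
```

>>> arm_command(
  series=[
    {"delta_pos":[0,0,-2.5],"rot":[0,0,0],"fingers":1},
    {"delta_pos":[0,0,-5],"rot":[0,0,0],"fingers":1},
    {"delta_pos":[0,0,-7.5],"rot":[0,0,0],"fingers":1},
    {"delta_pos":[0,0,-9.5],"rot":[0,0,0],"fingers":1},
    {"delta_pos":[0,0,-10],"rot":[0,0,0],"fingers":1},
    {"delta_pos":[0,0,-10],"rot":[0,0,0],"fingers":0.3},
    {"delta_pos":[0,0,-10],"rot":[0,0,0],"fingers":0},
    {"delta_pos":[0,0,-10],"rot":[0,0,0],"fingers":0},
  ],
)

```text
t: 3.17
eef_pos: [0.5936, 0.2944, 0.0686]
eef_rot: [179.8, -0.1, 85.2]
ft_force: [0.1, -1.2, 0.4]
width: 0.833
finger_force: 0.0
```

>>> arm_command(
  series=[
    {"delta_pos":[0,0,0],"rot":[0,0,0],"fingers":0},
    {"delta_pos":[0,0,0],"rot":[0,0,0],"fingers":0},
    {"delta_pos":[0,0,0],"rot":[0,0,0],"fingers":0},
    {"delta_pos":[0,0,0],"rot":[0,0,0],"fingers":0},
    {"delta_pos":[0,0,0],"rot":[0,0,0],"fingers":0},
    {"delta_pos":[0,0,0],"rot":[0,0,0],"fingers":0},
    {"delta_pos":[0,0,0],"rot":[0,0,0],"fingers":0},
    {"delta_pos":[0,0,0],"rot":[0,0,0],"fingers":0},
  ],
)

```text
t: 3.83
eef_pos: [0.5925, 0.2941, 0.0669]
eef_rot: [180.0, -0.0, 85.2]
ft_force: [-0.1, 1.1, 1.0]
width: 0.427
finger_force: 30.0
```

>>> arm_command(
  series=[
    {"delta_pos":[0,0,3],"rot":[0,0,0],"fingers":0},
    {"delta_pos":[0,0,6],"rot":[0,0,0],"fingers":0},
    {"delta_pos":[-0.4,-2.5,6],"rot":[0,0,0],"fingers":0},
    {"delta_pos":[-0.9,-6,6],"rot":[0,0,0],"fingers":0},
    {"delta_pos":[-1.4,-9.5,6],"rot":[0,0,0],"fingers":0},
    {"delta_pos":[-1.9,-13,6],"rot":[0,0,0],"fingers":0},
    {"delta_pos":[-2.4,-16.5,6],"rot":[0,0,0],"fingers":0},
    {"delta_pos":[-2.9,-20,6],"rot":[0,0,0],"fingers":0},
  ],
)

```text
t: 4.5
eef_pos: [0.5627, 0.0925, 0.1263]
eef_rot: [-180.0, 0.0, 85.3]
ft_force: [1.0, -0.4, -2.2]
width: 0.433
finger_force: 30.0
```

```bash
cat > ov.py <<'E'
from h import *
import sys
x,y,a=float(sys.argv[1]),float(sys.argv[2]),np.radians(float(sys.argv[3]));
def proj(c,X):
    m=imaging.camera_model(c);return cv2.projectPoints(np.array(X,float),cv2.Rodrigues(np.array(m["R"]))[0],np.array(m["t"],float),np.array(m["K"],float),np.array([m["k1"],0,0,0.]))[0][:,0]
def W(L):
    L=np.array(L,float)/1000;R=np.array([[np.cos(a),-np.sin(a)],[np.sin(a),np.cos(a)]]);return np.c_[L[:,:2]@R.T+[x,y],L[:,2]]
base=[(-115,-83,12),(100,-83,12),(100,73,12),(-115,73,12),(-115,-83,12)]
plate=[(-30,-73,32),(85,-73,32),(85,73,32),(-30,73,32),(-30,-73,32)]
t=np.linspace(-np.pi/2,np.pi/2,15)
slot=[(-30,-30,32),(-14,-22,32)]+[(20+22*np.cos(k),22*np.sin(k),32) for k in t]+[(-14,22,32),(-30,30,32)]
if __name__=="__main__":
    out=[]
    for c,(u0,v0,w,h) in(("scene",(135,175,100,75)),("top",(270,160,80,60))):
        p,d=imaging.grab_frame(c);np.savez(f"{c}1.npz",p=p,d=d)
        s=400/w;im=cv2.resize(p[v0:v0+h,u0:u0+w,::-1],None,fx=s,fy=s,interpolation=cv2.INTER_CUBIC);raw=im.copy()
        for L,col in((base,(0,255,0)),(plate,(0,0,255)),(slot,(255,0,255))):
            q=((proj(c,W(L))-[u0-.5,v0-.5])*s);cv2.polylines(im,[q.round().astype(np.int32)],False,col,1,cv2.LINE_AA)
        out.append(np.hstack([raw,im]))
    cv2.imwrite(f"pics/{sys.argv[4]}.png",np.vstack(out))
E
python3 ov.py .528 -.190 -94.9 ov1
```

```text
(no output)
```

View pics/ov1.png

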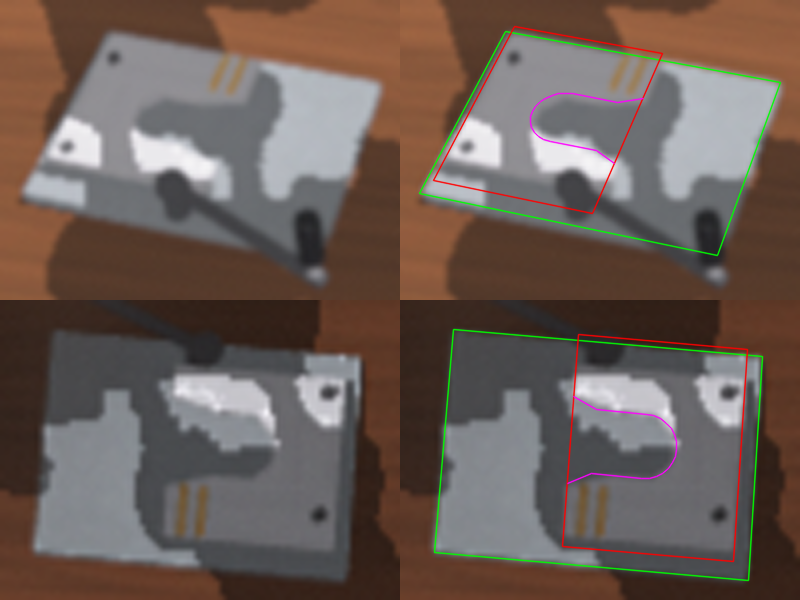

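The overlay shows the base and slot outlines matching in both views: slot end at about (530,120) in the scene panel and (677,447) in the top panel. I'll check the pose against the brass ridges' centroid.

```bash
cat > br.py <<'E'
from ov import *
# .528 -.19 -94.9
for c,(u0,v0,u1,v1) in(("scene",(180,183,205,203)),("top",(300,190,320,212))):
    p=np.load(f"{c}1.npz")["p"][v0:v1,u0:u1].astype(float)
    w=np.clip(p[...,0]-p[...,2]-25,0,None);vv,uu=np.mgrid[v0:v1,u0:u1]
    uv=np.array([(w*uu).sum(),(w*vv).sum()])/w.sum()
    m=imaging.camera_model(c);R,t=np.array(m["R"]),np.array(m["t"])
    r=np.r_[cv2.undistortPoints(uv[None,None],np.array(m["K"]),np.array([m["k1"],0,0,0.]))[0,0],1]@R;o=-t@R
    X=o+r*(.034-o[2])/r[2];print(c,uv,(w>0).sum(),X,"pred",W([(-12,-47,34)]))
print("mm: seat",W([(20,0,12)]),"set",W([(-75,0,12)]),"mouth",W([(-30,0,32)]),"pivot",W([(-12,62,90)]),"knobfinal",W([(-12,-60,90)]))
print(status.read_state()["eef_pos"])
E
python3 br.py .528 -.190 -94.9
```

```text
scene [195.64118896 186.43963199] 182 [ 0.45609911 -0.16696047  0.034     ] pred [[ 0.48219677 -0.17402926  0.034     ]]
top [307.92794118 201.84852941] 32 [ 0.48074027 -0.1741554   0.034     ] pred [[ 0.48219677 -0.17402926  0.034     ]]
mm: seat [[ 0.52629166 -0.20992691  0.012     ]] set [[ 0.53440627 -0.1152741   0.012     ]] mouth [[ 0.53056251 -0.16010964  0.032     ]] pivot [[ 0.59079841 -0.18333971  0.09      ]] knobfinal [[ 0.46924429 -0.17291884  0.09      ]]
[0.56267356 0.08931208 0.1263281 ]
```

>>> arm_command(
  series=[
    {"delta_pos":[-0.5,-3.5,0],"rot":[0,0,0],"fingers":0},
    {"delta_pos":[-1.0,-7,0],"rot":[0,0,0],"fingers":0},
    {"delta_pos":[-1.5,-10.5,0],"rot":[0,0,0],"fingers":0},
    {"delta_pos":[-2.0,-14,0],"rot":[0,0,0],"fingers":0},
    {"delta_pos":[-2.5,-17.5,0],"rot":[0,0,0],"fingers":0},
    {"delta_pos":[-2.9,-20.3,0],"rot":[0,0,0],"fingers":0},
    {"delta_pos":[-2.9,-20.3,-2],"rot":[0,0,0],"fingers":0},
    {"delta_pos":[-2.9,-20.3,-3.5],"rot":[0,0,0],"fingers":0},
  ],
)

```text
t: 5.27
eef_pos: [0.5347, -0.1106, 0.0913]
eef_rot: [179.9, 0.0, 85.1]
ft_force: [0.1, -0.3, -2.7]
width: 0.431
finger_force: 30.0
```

```bash
python3 ov.py .527 -.190 -94.9 ov2; python3 - <<'E'
from h import *
from scipy.optimize import least_squares
s=status.read_state();print(s['eef_pos'],s['eef_rot'],s['ft_force']);e=s['eef_pos']
for c in("scene","top"):
    P=cloud(c,np.load(f"{c}1.npz")["d"]).reshape(-1,3);P=P[np.isfinite(P).all(1)]
    B=P[(np.hypot(P[:,0]-e[0],P[:,1]-e[1])<.03)&(P[:,2]>e[2]-.058+.012)&(P[:,2]<e[2]-.006)]
    if len(B)>5:print(c,len(B),least_squares(lambda q:np.hypot(*(B[:,:2]-q).T)-.02,e[:2],loss="soft_l1",f_scale=.002).x)
E
```

```text
[ 0.53276787 -0.10848176  0.08920125] [-1.79688267e+02 -9.09236736e-02  8.51939309e+01] [-1.33271167  1.12570135 -2.80428837]
scene 101 [ 0.53484545 -0.10762902]
```

View pics/ov2.png

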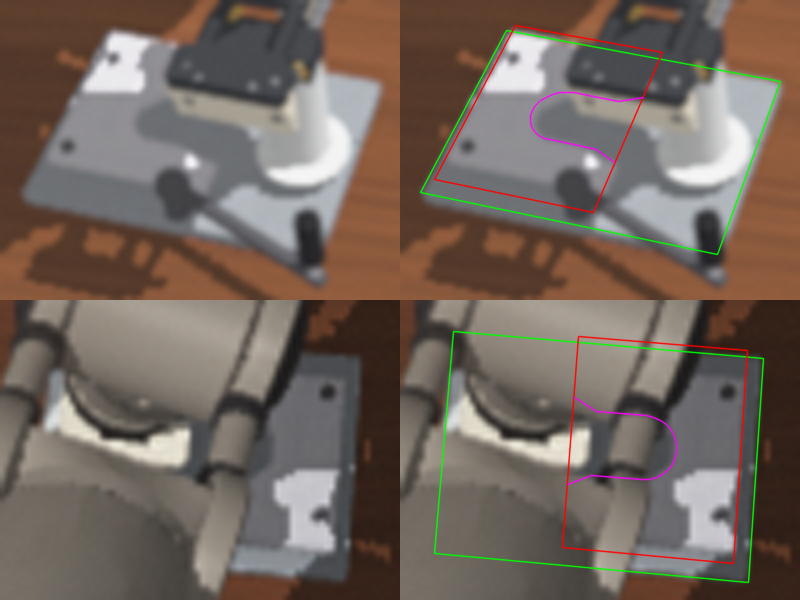

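The barrel sits over the bare base before the mouth, with its flange at about (305,155) in the scene panel. Next I lower it and slide to the mouth.

>>> arm_command(
  series=[
    {"delta_pos":[0.1,0,-0.5],"rot":[0,0,0],"fingers":0},
    {"delta_pos":[0.1,0,-0.85],"rot":[0,0,0],"fingers":0},
    {"delta_pos":[0.05,-0.8,-0.85],"rot":[0,0,0],"fingers":0},
    {"delta_pos":[-0.02,-1.6,-0.85],"rot":[0,0,0],"fingers":0},
    {"delta_pos":[-0.09,-2.4,-0.85],"rot":[0,0,0],"fingers":0},
    {"delta_pos":[-0.16,-3.2,-0.85],"rot":[0,0,0],"fingers":0},
    {"delta_pos":[-0.23,-4.0,-0.85],"rot":[0,0,0],"fingers":0},
    {"delta_pos":[-0.23,-4.0,-0.85],"rot":[0,0,0],"fingers":0},
  ],
)

```text
t: 6.03
eef_pos: [0.5323, -0.151, 0.0835]
eef_rot: [179.9, 0.0, 85.1]
ft_force: [0.0, -0.1, -2.6]
width: 0.433
finger_force: 30.0
```

>>> arm_command(
  series=[
    {"delta_pos":[-0.1,0,-0.25],"rot":[0,0,0],"fingers":0},
    {"delta_pos":[-0.1,0,-0.25],"rot":[0,0,0],"fingers":0},
    {"delta_pos":[-0.14,-0.5,-0.25],"rot":[0,0,0],"fingers":0},
    {"delta_pos":[-0.18,-1.0,-0.25],"rot":[0,0,0],"fingers":0},
    {"delta_pos":[-0.22,-1.5,-0.25],"rot":[0,0,0],"fingers":0},
    {"delta_pos":[-0.26,-2.0,-0.25],"rot":[0,0,0],"fingers":0},
    {"delta_pos":[-0.3,-2.5,-0.25],"rot":[0,0,0],"fingers":0},
    {"delta_pos":[-0.3,-2.5,-0.25],"rot":[0,0,0],"fingers":0},
  ],
)

```text
t: 6.7
eef_pos: [0.5293, -0.1751, 0.0808]
eef_rot: [180.0, 0.0, 85.2]
ft_force: [0.8, -0.8, -3.3]
width: 0.433
finger_force: 30.0
```

>>> arm_command(
  series=[
    {"delta_pos":[-0.04,-0.5,0],"rot":[0,0,0],"fingers":0},
    {"delta_pos":[-0.08,-0.9,0],"rot":[0,0,0],"fingers":0},
    {"delta_pos":[-0.11,-1.3,0],"rot":[0,0,0],"fingers":0},
    {"delta_pos":[-0.15,-1.7,0],"rot":[0,0,0],"fingers":0},
    {"delta_pos":[-0.19,-2.1,0],"rot":[0,0,0],"fingers":0},
    {"delta_pos":[-0.22,-2.5,0],"rot":[0,0,0],"fingers":0},
    {"delta_pos":[-0.22,-2.5,0],"rot":[0,0,0],"fingers":0},
    {"delta_pos":[-0.22,-2.5,0],"rot":[0,0,0],"fingers":0},
  ],
)

```text
t: 7.37
eef_pos: [0.527, -0.1992, 0.0807]
eef_rot: [180.0, -0.0, 85.2]
ft_force: [-0.6, -0.3, -1.7]
width: 0.429
finger_force: 30.0
```

Still free, so I push on until it touches the slot's end.

>>> arm_command(
  series=[
    {"delta_pos":[-0.02,-0.2,0],"rot":[0,0,0],"fingers":0},
    {"delta_pos":[-0.03,-0.4,0],"rot":[0,0,0],"fingers":0},
    {"delta_pos":[-0.05,-0.6,0],"rot":[0,0,0],"fingers":0},
    {"delta_pos":[-0.07,-0.8,0],"rot":[0,0,0],"fingers":0},
    {"delta_pos":[-0.09,-1.0,0],"rot":[0,0,0],"fingers":0},
    {"delta_pos":[-0.1,-1.1,0],"rot":[0,0,0],"fingers":0},
    {"delta_pos":[-0.1,-1.1,0],"rot":[0,0,0],"fingers":0},
    {"delta_pos":[-0.1,-1.1,0],"rot":[0,0,0],"fingers":0},
  ],
)

```text
t: 8.03
eef_pos: [0.526, -0.21, 0.0807]
eef_rot: [-180.0, -0.0, 85.2]
ft_force: [0.7, -0.1, -3.9]
width: 0.433
finger_force: 30.0
```

>>> arm_command(
  series=[
    {"delta_pos":[0,-0.1,0],"rot":[0,0,0],"fingers":0},
    {"delta_pos":[-0.01,-0.15,0],"rot":[0,0,0],"fingers":0},
    {"delta_pos":[-0.02,-0.2,0],"rot":[0,0,0],"fingers":0},
    {"delta_pos":[-0.02,-0.25,0],"rot":[0,0,0],"fingers":0},
    {"delta_pos":[-0.02,-0.3,0],"rot":[0,0,0],"fingers":0},
    {"delta_pos":[-0.02,-0.3,0],"rot":[0,0,0],"fingers":0},
    {"delta_pos":[-0.02,-0.3,0],"rot":[0,0,0],"fingers":0},
    {"delta_pos":[-0.02,-0.3,0],"rot":[0,0,0],"fingers":0},
  ],
)

```text
t: 8.7
eef_pos: [0.5259, -0.2129, 0.0807]
eef_rot: [180.0, -0.0, 85.2]
ft_force: [1.3, 0.2, -3.1]
width: 0.426
finger_force: 30.0
```

>>> arm_command(
  series=[
    {"delta_pos":[0,-0.05,0],"rot":[0,0,0],"fingers":0},
    {"delta_pos":[0,-0.1,0],"rot":[0,0,0],"fingers":0},
    {"delta_pos":[-0.01,-0.15,0],"rot":[0,0,0],"fingers":0},
    {"delta_pos":[-0.02,-0.2,0],"rot":[0,0,0],"fingers":0},
    {"delta_pos":[-0.02,-0.25,0],"rot":[0,0,0],"fingers":0},
    {"delta_pos":[-0.02,-0.25,0],"rot":[0,0,0],"fingers":0},
    {"delta_pos":[-0.02,-0.25,0],"rot":[0,0,0],"fingers":0},
    {"delta_pos":[-0.02,-0.25,0],"rot":[0,0,0],"fingers":0},
  ],
)

```text
t: 9.37
eef_pos: [0.5257, -0.2144, 0.0808]
eef_rot: [-180.0, -0.1, 85.2]
ft_force: [1.2, 5.4, 0.7]
width: 0.429
finger_force: 30.0
```

Contact: 5.4 N against the push, so it is home. I ease off, lower, release and rise.

>>> arm_command(
  series=[
    {"delta_pos":[0,0.05,-0.1],"rot":[0,0,0],"fingers":0},
    {"delta_pos":[0,0.05,-0.18],"rot":[0,0,0],"fingers":0},
    {"delta_pos":[0,0.05,-0.18],"rot":[0,0,0],"fingers":0},
    {"delta_pos":[0,0.05,-0.18],"rot":[0,0,0],"fingers":0.7},
    {"delta_pos":[0,0.05,-0.18],"rot":[0,0,0],"fingers":0.7},
    {"delta_pos":[0,0.05,-0.18],"rot":[0,0,0],"fingers":0.7},
    {"delta_pos":[0,0.05,-0.18],"rot":[0,0,0],"fingers":0.7},
    {"delta_pos":[0,0.05,-0.18],"rot":[0,0,0],"fingers":0.7},
  ],
)

```text
t: 10.03
eef_pos: [0.5257, -0.2154, 0.079]
eef_rot: [180.0, 0.0, 85.2]
ft_force: [0.4, -0.1, 0.5]
width: 0.69
finger_force: 0.0
```

>>> arm_command(
  series=[
    {"delta_pos":[0,0,0.5],"rot":[0,0,0],"fingers":0.7},
    {"delta_pos":[0,0,2.5],"rot":[0,0,0],"fingers":0.7},
    {"delta_pos":[0,0,5.5],"rot":[0,0,0],"fingers":0.7},
    {"delta_pos":[0,0,9],"rot":[0,0,0],"fingers":0.7},
    {"delta_pos":[1,3.5,10],"rot":[0,0,0],"fingers":0.7},
    {"delta_pos":[3,7,10],"rot":[0,0,0],"fingers":0.4},
    {"delta_pos":[6,10,10],"rot":[0,0,0],"fingers":0},
    {"delta_pos":[9,13,10],"rot":[0,0,0],"fingers":0},
  ],
)

```text
t: 10.7
eef_pos: [0.6154, -0.0848, 0.1804]
eef_rot: [179.9, 0.0, 85.2]
ft_force: [1.3, -0.2, 0.5]
width: 0.53
finger_force: 0.0
```

```bash
cat > chk.py <<'E'
import sys
from ov import *
s=status.read_state();print(s['t'],s['eef_pos'],s['eef_rot'],s['joint_positions'].round(1))
from scipy.optimize import least_squares
e=np.array([.526,-.211])
for c in("scene","top"):
    P=cloud(c,np.load(f"{c}1.npz")["d"]).reshape(-1,3);P=P[np.isfinite(P).all(1)]
    B=P[(np.hypot(P[:,0]-e[0],P[:,1]-e[1])<.03)&(P[:,2]>.045)&(P[:,2]<.108)]
    if len(B)>5:
        for lo,hi in((.045,.075),(.075,.105)):
            b=B[(B[:,2]>lo)&(B[:,2]<hi)];print(c,len(b),least_squares(lambda q:np.hypot(*(b[:,:2]-q).T)-.02,e[:2],loss="soft_l1",f_scale=.002).x)
    K=P[(P[:,2]>.06)&(P[:,2]<.108)&(P[:,0]>.44)&(P[:,0]<.70)&(P[:,1]>-.20)&(P[:,1]<0)&(np.hypot(P[:,0]-e[0],P[:,1]-e[1])>.04)]
    if len(K)>3:
        k=least_squares(lambda q:np.hypot(*(K[:,:2]-q).T)-.009,K[:,:2].mean(0),loss="soft_l1",f_scale=.002).x
        v=k-[.5908,-.1833];print("knob",c,len(K),k,"r",np.hypot(*v),"ang",(np.arctan2(v[1],v[0])-np.radians(85.1)))
E
python3 ov.py .5275 -.190 -94.9 ov3; python3 chk.py .5275 -.190 -94.9
```

```text
10.8 [ 0.61767777 -0.08145075  0.17919558] [ 1.79847999e+02 -6.99371062e-02  8.55371331e+01] [-14.6  32.   75.    0.1  72.9 -10.2]
scene 38 [ 0.52609664 -0.2088097 ]
scene 38 [ 0.52631785 -0.20824242]
knob scene 101 [ 0.64540964 -0.07273847] r 0.12331287420192996 ang -0.3732586101364346
top 20 [ 0.52734194 -0.21062319]
top 23 [ 0.52736855 -0.21058936]
```

View pics/ov3.png

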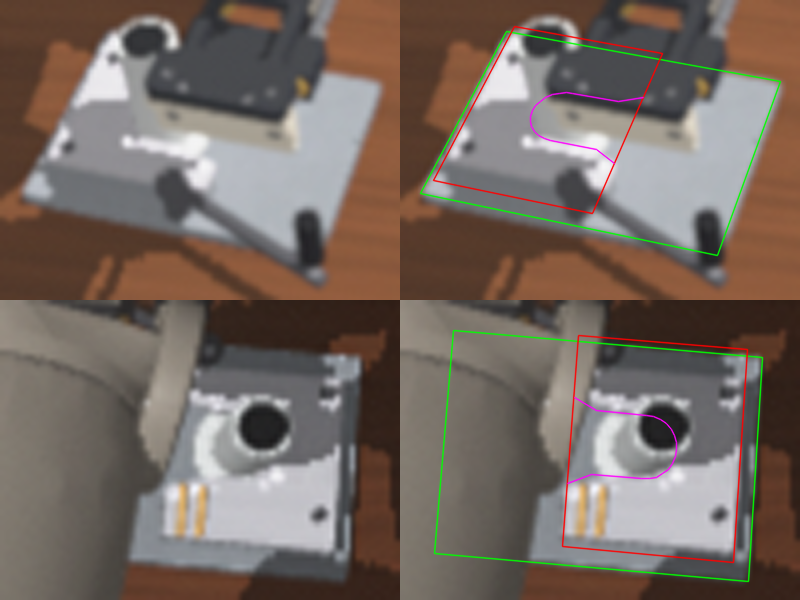

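The barrel stands upright at the slot's end: its top is at about (262,427) in the top panel, with the flange under the plate. Measured axis about (0.526, -0.210), which agrees with the seat. The knob is at about (0.645, -0.0735), with the lever at -0.37 rad. Next I pinch the knob.

>>> arm_command(
  series=[
    {"delta_pos":[0.5,0.2,0],"rot":[0,0,-0.07],"fingers":0.55},
    {"delta_pos":[1.2,0.5,0],"rot":[0,0,-0.15],"fingers":0.55},
    {"delta_pos":[1.9,0.7,0],"rot":[0,0,-0.23],"fingers":0.55},
    {"delta_pos":[2.5,1.0,0],"rot":[0,0,-0.31],"fingers":0.55},
    {"delta_pos":[2.95,1.15,0],"rot":[0,0,-0.385],"fingers":0.55},
    {"delta_pos":[2.95,1.15,0],"rot":[0,0,-0.385],"fingers":0.55},
    {"delta_pos":[2.95,1.15,0],"rot":[0,0,-0.385],"fingers":0.55},
    {"delta_pos":[2.95,1.15,0],"rot":[0,0,-0.385],"fingers":0.55},
  ],
)

```text
t: 11.47
eef_pos: [0.6437, -0.0749, 0.1791]
eef_rot: [-180.0, 0.0, 63.3]
ft_force: [0.1, -0.4, 0.4]
width: 0.549
finger_force: 0.0
```

>>> arm_command(
  series=[
    {"delta_pos":[0.1,0.1,-2],"rot":[0,0,0],"fingers":0.55},
    {"delta_pos":[0.1,0.1,-5],"rot":[0,0,0],"fingers":0.55},
    {"delta_pos":[0.1,0.1,-8],"rot":[0,0,0],"fingers":0.55},
    {"delta_pos":[0.1,0.1,-10],"rot":[0,0,0],"fingers":0.55},
    {"delta_pos":[0.1,0.1,-10.6],"rot":[0,0,0],"fingers":0.55},
    {"delta_pos":[0.1,0.1,-10.6],"rot":[0,0,0],"fingers":0.55},
    {"delta_pos":[0.1,0.1,-10.6],"rot":[0,0,0],"fingers":0.3},
    {"delta_pos":[0.1,0.1,-10.6],"rot":[0,0,0],"fingers":0},
  ],
)

```text
t: 12.13
eef_pos: [0.6462, -0.0739, 0.075]
eef_rot: [179.8, -0.0, 63.2]
ft_force: [-0.4, -0.6, -0.3]
width: 0.452
finger_force: 0.0
```

>>> arm_command(
  series=[
    {"delta_pos":[0,0,0],"rot":[0,0,0],"fingers":0},
    {"delta_pos":[0,0,0],"rot":[0,0,0],"fingers":0},
    {"delta_pos":[0,0,0],"rot":[0,0,0],"fingers":0},
    {"delta_pos":[0,0,0],"rot":[0,0,0],"fingers":0},
    {"delta_pos":[0,0,0],"rot":[0,0,0],"fingers":0},
    {"delta_pos":[0,0,0],"rot":[0,0,0],"fingers":0},
    {"delta_pos":[0,0,0],"rot":[0,0,0],"fingers":0},
    {"delta_pos":[0,0,0],"rot":[0,0,0],"fingers":0},
  ],
)

```text
t: 12.8
eef_pos: [0.6455, -0.0736, 0.0736]
eef_rot: [179.9, -0.0, 63.2]
ft_force: [-1.1, 0.7, 5.8]
width: 0.187
finger_force: 30.0
```

```bash
python3 - <<'E'
from h import *
s=status.read_state();print(s['t'],s['eef_pos'],s['eef_rot'],s['ft_force'],s['joint_positions'].round(1),s['width'])
pv=np.array([.5905,-.1833]);v=s['eef_pos'][:2]-pv;a0=np.arctan2(v[1],v[0]);print(np.hypot(*v),a0-np.radians(85.1))
tot=np.radians(85.1)+1.571-a0;print("total",tot)
for n,(f,g) in enumerate([(0,.7),(.7,1.4),(1.4,1.82),(1.82,tot)]):
    P=lambda b:pv+.122*np.array([np.cos(a0+b),np.sin(a0+b)])
    for k in range(1,9):
        b=f+(g-f)*k/8;print(n,k,((P(b)-(P(f) if n else P(0)))*100).round(2),round(b-f,3))
E
```

```text
12.8 [ 0.64546942 -0.0736128   0.07362564] [ 1.79929083e+02 -1.44168529e-02  6.31861135e+01] [-1.09540298  0.74337496  5.81847503] [-13.3  40.5  76.8  -0.   62.5  13.6] 0.1866821670219437
0.12269033578918671 -0.3790437311930339
total 1.9500437311930336
0 1 [-0.97  0.44] 0.087
0 2 [-1.98  0.79] 0.175
0 3 [-3.02  1.04] 0.262
0 4 [-4.07  1.21] 0.35
0 5 [-5.14  1.29] 0.438
0 6 [-6.2   1.27] 0.525
0 7 [-7.26  1.16] 0.612
0 8 [-8.31  0.96] 0.7
1 1 [-1.03 -0.29] 0.088
1 2 [-2.02 -0.68] 0.175
1 3 [-2.98 -1.14] 0.262
1 4 [-3.9 -1.7] 0.35
1 5 [-4.76 -2.32] 0.438
1 6 [-5.56 -3.02] 0.525
1 7 [-6.3  -3.79] 0.613
1 8 [-6.97 -4.62] 0.7
2 1 [-0.37 -0.53] 0.052
2 2 [-0.7  -1.07] 0.105
2 3 [-1.01 -1.63] 0.157
2 4 [-1.29 -2.21] 0.21
2 5 [-1.54 -2.8 ] 0.263
2 6 [-1.76 -3.4 ] 0.315
2 7 [-1.95 -4.01] 0.368
2 8 [-2.1  -4.63] 0.42
3 1 [-0.04 -0.19] 0.016
3 2 [-0.08 -0.39] 0.033
3 3 [-0.11 -0.58] 0.049
3 4 [-0.14 -0.78] 0.065
3 5 [-0.17 -0.98] 0.081
3 6 [-0.2  -1.17] 0.098
3 7 [-0.22 -1.37] 0.114
3 8 [-0.24 -1.57] 0.13
```

>>> arm_command(
  series=[
    {"delta_pos":[-0.97,0.44,0],"rot":[0,0,0.087],"fingers":0},
    {"delta_pos":[-1.98,0.79,0],"rot":[0,0,0.175],"fingers":0},
    {"delta_pos":[-3.02,1.04,0],"rot":[0,0,0.262],"fingers":0},
    {"delta_pos":[-4.07,1.21,0],"rot":[0,0,0.35],"fingers":0},
    {"delta_pos":[-5.14,1.29,0],"rot":[0,0,0.438],"fingers":0},
    {"delta_pos":[-6.2,1.27,0],"rot":[0,0,0.525],"fingers":0},
    {"delta_pos":[-7.26,1.16,0],"rot":[0,0,0.612],"fingers":0},
    {"delta_pos":[-8.31,0.96,0],"rot":[0,0,0.7],"fingers":0},
  ],
)

```text
t: 13.47
eef_pos: [0.5621, -0.0633, 0.0736]
eef_rot: [179.9, -0.0, 103.6]
ft_force: [-0.6, 1.9, 5.8]
width: 0.188
finger_force: 30.0
```

>>> arm_command(
  series=[
    {"delta_pos":[-1.03,-0.29,0],"rot":[0,0,0.088],"fingers":0},
    {"delta_pos":[-2.02,-0.68,0],"rot":[0,0,0.175],"fingers":0},
    {"delta_pos":[-2.98,-1.14,0],"rot":[0,0,0.262],"fingers":0},
    {"delta_pos":[-3.9,-1.7,0],"rot":[0,0,0.35],"fingers":0},
    {"delta_pos":[-4.76,-2.32,0],"rot":[0,0,0.438],"fingers":0},
    {"delta_pos":[-5.56,-3.02,0],"rot":[0,0,0.525],"fingers":0},
    {"delta_pos":[-6.3,-3.79,0],"rot":[0,0,0.613],"fingers":0},
    {"delta_pos":[-6.97,-4.62,0],"rot":[0,0,0.7],"fingers":0},
  ],
)

```text
t: 14.13
eef_pos: [0.4916, -0.1097, 0.0736]
eef_rot: [180.0, -0.0, 143.7]
ft_force: [-1.8, 2.9, 8.7]
width: 0.186
finger_force: 30.0
```

>>> arm_command(
  series=[
    {"delta_pos":[-0.37,-0.53,0],"rot":[0,0,0.052],"fingers":0},
    {"delta_pos":[-0.7,-1.07,0],"rot":[0,0,0.105],"fingers":0},
    {"delta_pos":[-1.01,-1.63,0],"rot":[0,0,0.157],"fingers":0},
    {"delta_pos":[-1.29,-2.21,0],"rot":[0,0,0.21],"fingers":0},
    {"delta_pos":[-1.54,-2.8,0],"rot":[0,0,0.263],"fingers":0},
    {"delta_pos":[-1.76,-3.4,0],"rot":[0,0,0.315],"fingers":0},
    {"delta_pos":[-1.95,-4.01,0],"rot":[0,0,0.368],"fingers":0},
    {"delta_pos":[-2.1,-4.63,0],"rot":[0,0,0.42],"fingers":0},
  ],
)

```text
t: 14.8
eef_pos: [0.4705, -0.1562, 0.0736]
eef_rot: [180.0, -0.1, 167.6]
ft_force: [-4.3, 1.5, 10.9]
width: 0.191
finger_force: 30.0
```

```bash
python3 - <<'E'
from h import *
s=status.read_state();print(s['t'],s['eef_pos'],s['eef_rot'],s['ft_force'],s['width'])
v=s['eef_pos'][:2]-[.5905,-.1833];print(np.hypot(*v),np.arctan2(v[1],v[0])-np.radians(85.1))
for b in(1.5,1.571,1.6):
    P=np.array([.5905,-.1833])+.122*np.array([np.cos(b+np.radians(85.1)),np.sin(b+np.radians(85.1))]);print(b,P,(P-s['eef_pos'][:2])*100)
E
```

```text
14.8 [ 0.4704646  -0.15620742  0.07355312] [ 1.79974273e+02 -7.36537263e-02  1.67639289e+02] [-4.31774367  1.49709261 10.86939547] 0.19088444450066447
0.12305488816199532 1.434332166178066
1.5 [ 0.46998751 -0.16430684] [-0.04770873 -0.80994217]
1.571 [ 0.46894375 -0.17290389] [-0.15208447 -1.66964736]
1.6 [ 0.46869342 -0.1764329 ] [-0.17711788 -2.02254819]
```

>>> arm_command(
  series=[
    {"delta_pos":[-0.03,-0.3,0],"rot":[0,0,0.025],"fingers":0},
    {"delta_pos":[-0.06,-0.6,0],"rot":[0,0,0.05],"fingers":0},
    {"delta_pos":[-0.09,-0.9,0],"rot":[0,0,0.075],"fingers":0},
    {"delta_pos":[-0.11,-1.2,0],"rot":[0,0,0.1],"fingers":0},
    {"delta_pos":[-0.13,-1.45,0],"rot":[0,0,0.12],"fingers":0},
    {"delta_pos":[-0.14,-1.65,0],"rot":[0,0,0.136],"fingers":0},
    {"delta_pos":[-0.14,-1.65,0],"rot":[0,0,0.136],"fingers":0},
    {"delta_pos":[-0.14,-1.65,0],"rot":[0,0,0.136],"fingers":0},
  ],
)

```text
t: 15.47
eef_pos: [0.4681, -0.1726, 0.0735]
eef_rot: [180.0, -0.2, 175.3]
ft_force: [-9.5, 2.2, 14.4]
width: 0.188
finger_force: 30.0
```

>>> arm_command(
  series=[
    {"delta_pos":[0,0,0],"rot":[0,0,0],"fingers":0},
    {"delta_pos":[0,0,0],"rot":[0,0,0],"fingers":0.2},
    {"delta_pos":[0,0,0],"rot":[0,0,0],"fingers":0.35},
    {"delta_pos":[0,0,0],"rot":[0,0,0],"fingers":0.5},
    {"delta_pos":[0,0,0],"rot":[0,0,0],"fingers":0.5},
    {"delta_pos":[0,0,0],"rot":[0,0,0],"fingers":0.5},
    {"delta_pos":[0,0,0],"rot":[0,0,0],"fingers":0.5},
    {"delta_pos":[0,0,0],"rot":[0,0,0],"fingers":0.5},
  ],
)

```text
t: 16.13
eef_pos: [0.4699, -0.1729, 0.0728]
eef_rot: [180.0, -0.0, 175.3]
ft_force: [0.0, 0.9, -0.9]
width: 0.496
finger_force: 0.0
```

>>> arm_command(
  series=[
    {"delta_pos":[0,0,2],"rot":[0,0,0],"fingers":0.5},
    {"delta_pos":[0,0,5],"rot":[0,0,0],"fingers":0.5},
    {"delta_pos":[0,0,8],"rot":[0,0,0],"fingers":0.5},
    {"delta_pos":[0,0,12],"rot":[0,0,0],"fingers":0.5},
    {"delta_pos":[-4,0,14],"rot":[0,0,0],"fingers":0.5},
    {"delta_pos":[-7,3,14],"rot":[0,0,0],"fingers":0.5},
    {"delta_pos":[-8,7,14],"rot":[0,0,0],"fingers":0.5},
    {"delta_pos":[-8,11,14],"rot":[0,0,0],"fingers":0.5},
  ],
)

```text
t: 16.8
eef_pos: [0.3875, -0.0626, 0.2133]
eef_rot: [-180.0, 0.0, 175.0]
ft_force: [1.0, 0.9, -0.9]
width: 0.501
finger_force: 0.0
```

```bash
python3 ov.py .5275 -.190 -94.9 ov4; python3 chk.py .5275 -.190 -94.9
```

```text
16.9 [ 0.38859677 -0.05842295  0.21330747] [1.79897743e+02 1.04885952e-02 1.75539077e+02] [-1.980e+01  6.400e+00  1.072e+02  1.000e-01  6.640e+01 -1.054e+02]
scene 103 [ 0.52623344 -0.2079762 ]
scene 115 [ 0.52624458 -0.20823372]
knob scene 88 [ 0.46805279 -0.17172315] r 0.12329193286383441 ang 1.5622810693638782
top 24 [ 0.52787103 -0.20944951]
top 22 [ 0.52728007 -0.21061798]
knob top 27 [ 0.46625017 -0.17495101] r 0.12482934295446643 ang 1.5893842837545704
```

View pics/ov4.png

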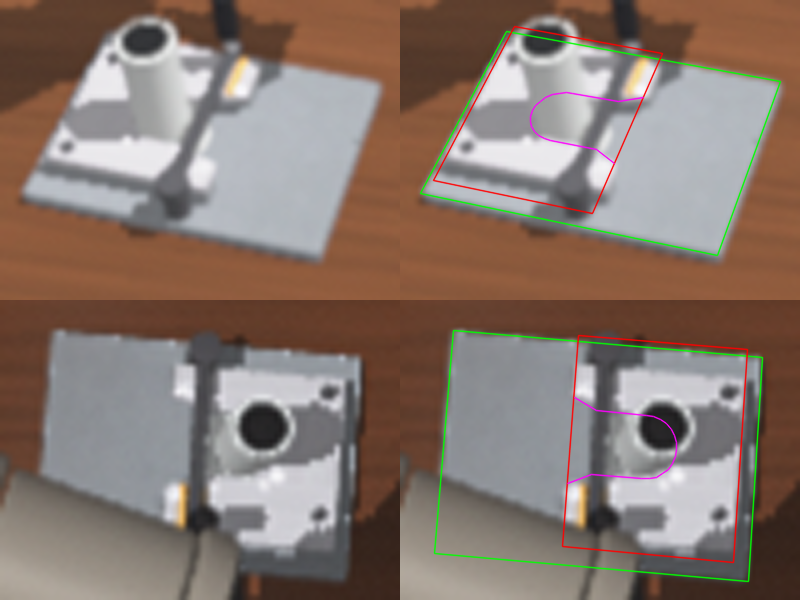

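The lever lies across the mouth behind the barrel: its knob is at about (205,517) in the top panel, beside the visible brass ridge. Measured lever angle is 1.56–1.59 rad, the barrel is upright at the slot's end, and the gripper is clear. Handing in.

```bash
python3 -c "
from h import *
print(arm.finish_job())"
```

```text
the job is handed in; nothing more can be done
None
```

I handed the job in with the flanged barrel home in the slot and upright, the lever in its notch at about 1.57 rad (camera estimate), and the gripper clear. The hand-in gave no verdict.

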